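# Release the die tray with the release pin

## Task

The die tray of the grey die-cutting machine is locked in. Take the release pin (the one with the straight round handle) out of its stand, push it straight down through the round access hole in the top of the machine until the hidden catch lets go and the tray springs out at the front, then hang the pin back in the stand it came from and let go of it.

Things in the scene. Friction and masses are not known exactly. Their poses are not given: they have to be found in the camera images.
- pin: Loose steel pin, 70 g, upright in its stand. Origin at its tip, z up along it. Above the tip: shank 8 mm thick to 58 mm, collar 44 mm wide from 58 to 64 mm, straight round handle 18 mm thick from 64 to 120 mm; grip the handle from above, any yaw. The collar rests on the rim of the stand. A tool with a ball knob in an equal stand is not it.
- stand: The pin's stand: fixed aluminium tube 43 mm wide on a 64 mm foot, 68 mm tall, bore 30 mm wide and 63 mm deep. Origin at the centre of its underside, z up along the bore. The pin hangs in it by its collar, tip 10 mm above the origin. An equal stand with the ball-knob tool and a white pot of pencils are near; the three swap places.
- machine: Fixed grey box 90 mm tall; x to its rear, y to its left seen from the tray front. Origin on the table right under the centre of the round access hole (30 mm wide, in the flat top, z = 90 mm); the box spans x -100 to 110, y -75 to 175 mm. The square recess 80 mm to +y is blind, not the hole. A cover rises 22 mm above the top beyond y = 125 mm. Catch under the hole: top at z = 46 mm.
- tray (a joint): How far the tray (112 mm wide, white front, below the round hole) stands out of the machine's front, m: 0 locked, 0.05 fully out. It springs out to the machine's -x within 1 s when the catch, a sprung disc 44 mm down the hole, is pressed 7 mm or more (about 4 N). With the pin's collar on the machine's top the catch is pressed 14 mm. Locked, it cannot be pulled.
There are look-alikes about, which are no part of the job. Leave any blue or green look-alike of the pin alone. What is shaped like the stand but green is not meant.

How it is judged:
By the outcome, as a careful person would: the job done as asked, in the order asked, and still so for the second after the job is handed in, with the robot touching nothing.
It also fails if it takes over 48 s, if anything falls off the work surface, if the arm or the gripper's body presses on something with over 40 N, if the wrist force passes 120 N, or if a joint passes its speed limit or range.

## Robot

A 6-joint arm with a two-finger parallel gripper is mounted at the origin on the work surface. World frame = base frame: x ahead of the robot, y to its left, z up, the work surface at z = 0. Lengths are in m, angles in rad, forces in N, time in s.
With the tool pointing down it reaches from about 0.35 to 0.975 m from the base axis. Payload 4.9 kg.
Tool frame: the origin (TCP) lies on the mounting face of the last link; the fingertips stand 173 mm ahead of it and the grasp point (between the pads) lies 155 mm ahead of it; z points along the fingers, y is the direction in which the jaws open and shut (so a half turn about z gives the same grasp; the last joint's range is limited). The gripper opens to 85 mm and grips with 20 to 120 N. Pads are 22 mm wide; open, the fingers measure 114 mm over their backs; the gripper's body (76 mm by 85 mm) begins 54 mm behind the grasp point. The pads swing forward as they close: fully open they stand 13 mm farther back than shut.
Start: joints at [1.011, 0.053, 1.613, -0, 1.476, -0.119], TCP at [0.267, 0.565, 0.405] pointing down, gripper open.
Joint ranges: [-3.01, 3.01], [-1.01, 2.22], [0.06, 2.58], [-1.02, 4.17], [0.09, 2.62], [-3.14, 3.14]. Speed limits (rad/s): [2.57, 2.57, 3.14, 3.14, 3.14, 3.14].

## Interface

Orientations are given as a unit quaternion [w, x, y, z].
In Python, from plant import manip gives the robot as it stands.
- The arm moves only by the tool play_rows, never from a script. Its argument "increments" is a list of rows, each an object with "offset": the shift along the tool's x, y, z in mm, a list of three; "twist": the turn about the tool's z in rad; "grip": the opening, from 0 (shut) to 1 (fully open). In form: [{"offset": [dx, dy, dz], "twist": twist, "grip": grip}, ...]. A call has 1 to 5 rows; each row is the pose to reach, as a shift and turn from the pose commanded when the call began, along the tool's axes at that moment; what a row does not reach only later rows make up. A row lasts 1/12 s, in which the tool goes at most 41.7 mm and 7.16 degrees, less where a joint would pass 70% of its speed; a pose out of reach is approached as far as the arm can. A call with a gripper value outside its range is refused whole. The fingers move at their own pace and stop on an object; the grip force is fixed at half the most. Time passes only in rows, so rows that repeat a pose let the fingers close. It gives the time, the measured TCP pose, the force and the opening at its end, in the units of the state.
- manip.state(): the state, without advancing time (a new reading comes with each control period).
- manip.grab_frame(name): name is "scene" or "top" or "wrist"; returns the picture (384x512x3 uint8, blue, green, red); there is no depth.
- manip.get_calibration(name): a dict with "fx", "fy", "cx", "cy" (pixels), "k1" (the pictures are not rectified: a ray, as slopes to the right and down, at radius r is drawn at 1 + k1 r^2 times it, then the intrinsics apply), "T" (4x4, takes a point from camera to world coordinates). Camera axes: x right, y down, z forward; pixel columns grow to the right and rows downward; lengths in m; the calibration is good to about 2 mm. A picture is of the moment at which its call begins: read the wrist's pose just before it. get_calibration takes no time and is no camera call; for the wrist camera it gives the pose at the moment of the call.
- manip.job_done(): hands the job in, once; it reports no verdict.
Trained networks look in the newest picture that a camera, given by its name, has taken for a name from the list of things; names that differ only in an ending like _2 or _b are one class to them, and where a whole thing is asked for, a point or a joint stands for the part that bears it (a point fixed in the world has none). Each returns a list of dicts, best first, with "p" (0 to 1); they miss things now and then, are a little off and sometimes report something else, mostly with a low value. They report only what shows in the picture. A call takes as long as a camera call. They do not tell look-alikes from the thing itself.
- manip.boxes_of(query, camera): "xyz" ([x, y, z] in m, in the coordinates of the camera as it stood for that picture, good to about 4 mm: the middle of the surface that is visible of it).
- manip.tip_of(query, camera): "xyz" ([x, y, z] in m, in the coordinates of the camera as it stood for that picture, good to about 4 mm: a listed point, or the origin of a listed thing).
The state is a dict: "time": time; "joint_pos": joint angles; "joint_vel": joint speeds; "joint_efforts": joint torques, N m; "tool_pos": TCP position; "tool_rot": TCP orientation; "contact_force": force on the tool from outside, world axes, zero at the start; "ft_torque": the same for the moment, N m; "gripper_width": opening from 0.0 (shut) to 1.0 (fully open).
Only numpy, scipy, OpenCV 4.12 (cv2) and the standard library are available. Lean on these libraries where they do the work, as an engineer would, in place of code of your own. Each camera call takes 0.05 s, during which the arm holds its last target. There are 200 camera calls.

## Working session

There is one attempt and no reset: what is moved stays moved. The work goes in short steps, Python scripts to look and compute and a tool call to move; the robot and the scene stay as the last step left them, time stands still between calls to the robot, and variables do not carry over. Pictures are saved under pics/ and viewed, about 8 in all and at most 12, crops included, and the job is handed in when it is done.

Besides the shell and the picture viewer there is one more tool, called after ">>>" as name(argument=value, ...), one argument or row to a line, values as JSON. play_rows: Moves the arm, as the interface text tells. Its arguments: {"type":"object","properties":{"increments":{"type":"array"}},"required":["increments"]}

```bash
mkdir -p pics; cat > h.py <<'E'
import numpy as np, cv2
from plant import manip
def w(cam,p): 
    T=np.array(manip.get_calibration(cam)["T"]); return T[:3,:3]@np.array(p)+T[:3,3]
def ray(cam,u,v):
    c=manip.get_calibration(cam); T=np.array(c["T"])
    K=np.array([[c["fx"],0,c["cx"]],[0,c["fy"],c["cy"]],[0,0,1]])
    d=cv2.undistortPoints(np.array([[[u,v]]],float),K,np.array([c["k1"],0,0,0,0.]))[0,0]
    return T[:3,3],T[:3,:3]@np.array([d[0],d[1],1])
def atz(cam,u,v,z):
    o,d=ray(cam,u,v); return o+d*(z-o[2])/d[2]
def proj(cam,P):
    c=manip.get_calibration(cam); T=np.linalg.inv(np.array(c["T"]))
    K=np.array([[c["fx"],0,c["cx"]],[0,c["fy"],c["cy"]],[0,0,1]])
    return cv2.projectPoints(np.array(P,float).reshape(-1,1,3),cv2.Rodrigues(T[:3,:3])[0],T[:3,3],K,np.array([c["k1"],0,0,0,0.]))[0][:,0]
def meet(rs):
    A=np.zeros((3,3));b=np.zeros(3)
    for o,d in rs:
        d=d/np.linalg.norm(d);M=np.eye(3)-np.outer(d,d);A+=M;b+=M@o
    return np.linalg.solve(A,b)
def tool(p):
    "world point -> offset of grasp point in tool axes, mm"
    s=manip.state();q=s["tool_rot"]
    from scipy.spatial.transform import Rotation as R
    r=R.from_quat([q[1],q[2],q[3],q[0]]).as_matrix()
    return (r.T@(np.array(p)-np.array(s["tool_pos"]))-[0,0,.155])*1000
def grab(c,n):
    f=manip.grab_frame(c); cv2.imwrite(f"pics/{n}.png",f); return f
E
python3 - <<'E'
from h import *
np.set_printoptions(precision=4,suppress=True)
s=manip.state();print(s["tool_pos"],s["tool_rot"])
fs=[]
for c in("scene","top"):
    fs.append(grab(c,c))
    for q in("pin","stand","machine"):
        for f in("boxes_of","tip_of"):
            try:
              for r in getattr(manip,f)(q,c): 
                P=w(c,r["xyz"]);print(c,q,f,r["p"],P,proj(c,P)[0])
            except Exception as e: print(c,q,f,e)
    k=manip.get_calibration(c);print(k["fx"],np.array(k["T"]))
cv2.imwrite("pics/a.png",np.vstack([cv2.resize(fs[0],(384,288)),cv2.resize(fs[1],(384,288))]))
E
```

```text
[0.2665 0.565  0.4035] [-0.0003  0.2186  0.9758 -0.001 ]
scene pin boxes_of 0.79 [ 0.4164 -0.0914  0.0629] [247.5424 173.0886]
scene pin boxes_of 0.67 [ 0.3876 -0.1811  0.0663] [204.9268 173.5079]
scene pin boxes_of 0.59 [ 0.4864 -0.174   0.0801] [222.9624 193.296 ]
scene pin tip_of 0.88 [ 0.4112 -0.0856  0.0035] [248.7065 192.2584]
scene pin tip_of 0.67 [ 0.3802 -0.179  -0.0013] [206.5879 195.5181]
scene stand boxes_of 0.75 [ 0.2921 -0.2428  0.0302] [168.8949 170.2648]
scene stand boxes_of 0.74 [ 0.5036 -0.1837  0.0273] [222.1192 219.655 ]
scene stand tip_of 0.76 [ 0.4866 -0.1716 -0.0014] [225.2183 223.3219]
scene stand tip_of 0.59 [ 0.2768 -0.2393  0.0023] [170.2426 176.0717]
scene machine boxes_of 0.83 [0.6546 0.0662 0.0888] [375.3211 211.3368]
scene machine tip_of 0.68 [ 0.5849  0.0396 -0.0001] [334.9171 226.4403]
369.7943633373697 [[ 0.3986  0.5661 -0.7215  1.0424]
 [ 0.9169 -0.2287  0.3271 -0.3582]
 [ 0.0202 -0.792  -0.6102  0.5331]
 [ 0.      0.      0.      1.    ]]
top pin boxes_of 0.93 [ 0.4098 -0.0893  0.0628] [256.5927 212.6077]
top pin boxes_of 0.75 [ 0.3692 -0.1718  0.0
[... 163 characters left out ...]
in tip_of 0.63 [ 0.4811 -0.1679  0.0131] [292.0508 180.6886]
top pin tip_of 0.63 [ 0.3713 -0.1764 -0.0003] [295.9011 230.8343]
top stand boxes_of 0.87 [ 0.2817 -0.2314  0.0101] [321.7827 271.6455]
top stand boxes_of 0.83 [ 0.4772 -0.1595  0.0104] [288.1673 182.5765]
top stand tip_of 0.73 [ 0.2773 -0.2327 -0.0003] [321.6591 273.185 ]
top stand tip_of 0.52 [ 0.4836 -0.1703 -0.0007] [292.5651 180.2158]
top machine boxes_of 0.55 [0.5897 0.0837 0.0907] [171.9944 124.6023]
top machine tip_of 0.6 [ 0.5832  0.0442 -0.0016] [196.4855 136.6009]
454.16107296983824 [[-0.006  -0.9967  0.081   0.3762]
 [-0.9998  0.0043 -0.0203 -0.0798]
 [ 0.0199 -0.0812 -0.9965  1.0016]
 [ 0.      0.      0.      1.    ]]
```

View pics/top.png

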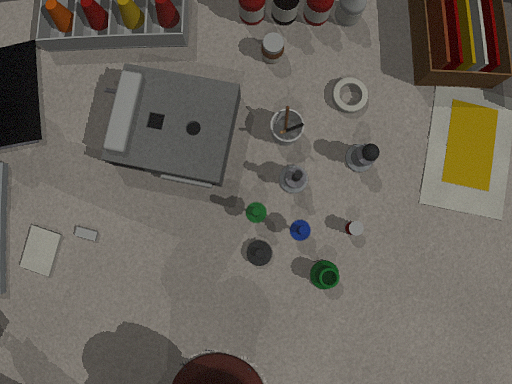

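View pics/scene.png

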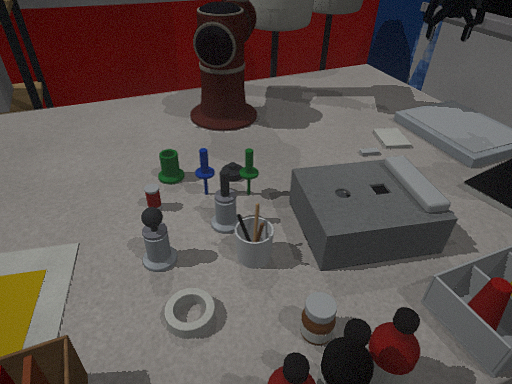

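The top view shows the real pin (straight black handle, grey stand) at about (292,178). The ball-knob tool is at (362,155), the pencil pot at (288,125) and the blue and green look-alikes at (300,230) and (256,212). The round hole is at (193,128), the recess at (155,121), and the tray front at (187,180) faces the robot. I'll move toward the pin and look at the machine on the way.

>>> play_rows(
  increments=[
    {"offset": [-510,-570,0],"twist": 0,"grip": 1},
    {"offset": [-510,-570,0],"twist": 0,"grip": 1},
    {"offset": [-510,-570,0],"twist": 0,"grip": 1},
    {"offset": [-510,-570,0],"twist": 0,"grip": 1},
    {"offset": [-510,-570,0],"twist": 0,"grip": 1},
  ],
)

```text
time: 1.12
tool_pos: [0.326, 0.3639, 0.4047]
tool_rot: [0.0, 0.218, 0.976, 0.0]
contact_force: [1.0, -0.9, 0.1]
gripper_width: 1.003
```

>>> play_rows(
  increments=[
    {"offset": [-370,-415,0],"twist": 0,"grip": 1},
    {"offset": [-370,-415,0],"twist": 0,"grip": 1},
    {"offset": [-370,-415,0],"twist": 0,"grip": 1},
    {"offset": [-370,-415,0],"twist": 0,"grip": 1},
    {"offset": [-370,-415,0],"twist": 0,"grip": 1},
  ],
)

```text
time: 1.53
tool_pos: [0.3849, 0.1639, 0.4051]
tool_rot: [0.001, 0.218, 0.976, 0.0]
contact_force: [1.7, -0.7, 0.0]
gripper_width: 1.001
```

```bash
python3 - <<'E'
from h import *
np.set_printoptions(precision=4,suppress=True)
s=manip.state();print(s["time"],s["tool_pos"],s["tool_rot"],s["joint_pos"])
grab("wrist","w1");T=np.array(manip.get_calibration("wrist")["T"]);print(T,manip.get_calibration("wrist")["fx"])
for P in([.483,-.169,.13],[.585,.042,.09]): print(proj("wrist",P),tool(P))
E
```

```text
1.5333 [0.3849 0.1639 0.4051] [0.0007 0.2183 0.9759 0.0003] [ 0.2243 -0.4796  2.0659 -0.      1.5539 -0.9063]
[[ 0.4346  0.8595  0.2691  0.3198]
 [ 0.9006 -0.4133 -0.1347  0.1906]
 [-0.0046  0.3008 -0.9537  0.3746]
 [ 0.      0.      0.      1.    ]] 297.2070065796457
[[ 35.9511 384.07  ]] [-227.3313 -252.1733  122.1276]
[[240.8668 361.4026]] [-227.3598  -17.6652  161.2551]
```

>>> play_rows(
  increments=[
    {"offset": [-140,-90,0],"twist": 0,"grip": 1},
    {"offset": [-140,-90,0],"twist": 0,"grip": 1},
    {"offset": [-140,-90,0],"twist": 0,"grip": 1},
    {"offset": [-140,-90,0],"twist": 0,"grip": 1},
    {"offset": [-140,-90,0],"twist": 0,"grip": 1},
  ],
)

```text
time: 2.0
tool_pos: [0.4756, 0.02, 0.4049]
tool_rot: [0.001, 0.222, 0.975, -0.001]
contact_force: [-1.0, -0.1, -0.4]
gripper_width: 1.001
```

```bash
python3 - <<'E'
from h import *
np.set_printoptions(precision=4,suppress=True)
s=manip.state();print(s["time"],s["tool_pos"],s["tool_rot"])
grab("wrist","w2")
for q in("pin","stand","machine","tray"):
  for f in("boxes_of","tip_of"):
    for r in getattr(manip,f)(q,"wrist"):
      P=w("wrist",r["xyz"]);print(q,f,r["p"],P,proj("wrist",P)[0])
for P in([.483,-.169,.13],[.585,.042,.09]): print(proj("wrist",P),tool(P))
E
```

```text
2.0 [0.4756 0.02   0.4049] [ 0.0009  0.222   0.975  -0.0011]
pin boxes_of 0.83 [ 0.4796 -0.1607  0.0738] [111.3    252.3172]
pin boxes_of 0.7 [ 0.4107 -0.0783  0.0662] [142.7949 166.3818]
pin boxes_of 0.61 [ 0.3736 -0.165   0.0678] [ 56.7073 170.6187]
pin tip_of 0.76 [ 0.4779 -0.1678  0.0121] [126.5881 231.9262]
pin tip_of 0.69 [ 0.4089 -0.0851  0.0041] [154.669  158.1895]
pin tip_of 0.65 [ 0.3711 -0.1689  0.0003] [ 85.5035 159.3229]
stand boxes_of 0.92 [ 0.4804 -0.1498  0.0149] [137.6382 229.1811]
stand boxes_of 0.92 [ 0.2886 -0.2072  0.0106] [ 18.3546 114.1801]
stand tip_of 0.8 [ 0.2747 -0.2309 -0.004 ] [  6.1441 112.1568]
stand tip_of 0.7 [ 0.4866 -0.1656 -0.001 ] [134.4906 232.7859]
machine boxes_of 0.91 [0.5563 0.112  0.0858] [363.4708 218.801 ]
machine tip_of 0.85 [ 0.5827  0.0498 -0.0047] [304.4566 228.794 ]
tray boxes_of 0.98 [0.4811 0.0674 0.0405] [291.2833 164.0337]Traceback (most recent call last):
  File "<stdin>", line 7, in <module>
ValueError: it knows: machine, pin, stand
```

View pics/w2.png

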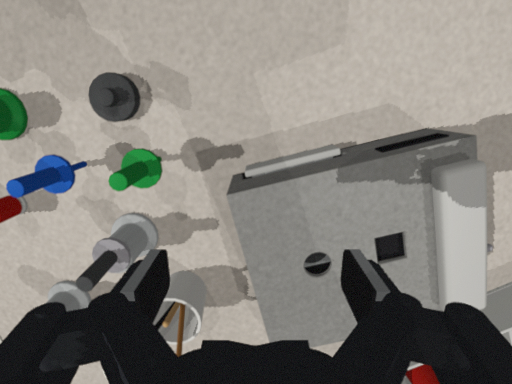

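```bash
python3 - <<'E'
from h import *
np.set_printoptions(precision=4,suppress=True)
print("hole",atz("wrist",317,264,.09),atz("top",193.5,128,.09),meet([ray("wrist",317,264),ray("top",193.5,128)]))
print("recess",atz("wrist",390,247,.09),atz("top",155.5,121,.09))
print("pin top via top/scene",atz("top",297,174,.13),atz("scene",225,174,.13),meet([ray("top",297,174),ray("scene",225,174)]))
P=np.array([.483,-.168,.13]);print(tool(P+[0,0,.12]))
s=manip.state();g=np.array(s["tool_pos"])-[0,0,.155]
from scipy.spatial.transform import Rotation as R
x=np.array([-.903,.43,0])
for h in(0,-.1,-.15): print(h,[proj("wrist",g+x*a+[0,0,h])[0] for a in(0,-.03,.05,.1)])
E
```

```text
hole [0.5826 0.0483 0.09  ] [0.5822 0.0393 0.09  ] [0.5859 0.0443 0.0814]
recess [0.5974 0.1268 0.09  ] [0.5978 0.1183 0.09  ]
pin top via top/scene [ 0.4817 -0.1673  0.13  ] [ 0.4926 -0.1704  0.13  ] [ 0.4827 -0.1675  0.1229]
[ -91.4524 -171.1484   -0.1964]
0 [array([255.2633, 268.8188]), array([254.9131, 320.4094]), array([255.9574, 165.3222]), array([256.8069,  36.3333])]
-0.1 [array([255.1506, 202.7631]), array([254.9404, 237.1682]), array([255.5369, 139.3334]), array([255.9706,  67.77  ])]
-0.15 [array([255.1223, 186.3096]), array([254.9472, 215.641 ]), array([255.4384, 133.254 ]), array([255.786 ,  74.7193])]
```

>>> play_rows(
  increments=[
    {"offset": [-90,-170,0],"twist": 0,"grip": 1},
    {"offset": [-90,-170,0],"twist": 0,"grip": 1},
    {"offset": [-90,-170,0],"twist": 0,"grip": 1},
    {"offset": [-90,-170,0],"twist": 0,"grip": 1},
    {"offset": [-90,-170,0],"twist": 0,"grip": 1},
  ],
)

```text
time: 2.82
tool_pos: [0.4819, -0.1696, 0.405]
tool_rot: [0.0, 0.219, 0.976, -0.001]
contact_force: [-0.4, 0.9, 0.5]
gripper_width: 1.0
```

>>> play_rows(
  increments=[
    {"offset": [0,0,0],"twist": 0,"grip": 0.75},
    {"offset": [0,0,0],"twist": 0,"grip": 0.75},
    {"offset": [0,0,0],"twist": 0,"grip": 0.75},
  ],
)

```text
time: 3.07
tool_pos: [0.4822, -0.1665, 0.4046]
tool_rot: [-0.0, 0.218, 0.976, 0.0]
contact_force: [0.8, -0.3, 1.0]
gripper_width: 0.748
```

```bash
python3 - <<'E'
from h import *
np.set_printoptions(precision=4,suppress=True)
s=manip.state();print(s["time"],s["tool_pos"],s["tool_rot"],s["gripper_width"])
np.save("T3.npy",np.array(manip.get_calibration("wrist")["T"]))
grab("wrist","w3")
for q in("pin","stand"):
  for f in("boxes_of","tip_of"):
    for r in getattr(manip,f)(q,"wrist"):
      P=w("wrist",r["xyz"]);print(q,f,r["p"],P,proj("wrist",P)[0])
P=[.483,-.168,.13]; print(proj("wrist",P),tool(P))
print(abs(np.load("T3.npy")-np.array(manip.get_calibration("wrist")["T"])).max())
E
```

```text
3.0667 [ 0.4822 -0.1665  0.4046] [-0.0001  0.2181  0.9759  0.0003] 0.7479152749039398
pin boxes_of 0.92 [ 0.475  -0.1688  0.0763] [249.7127 175.3478]
pin boxes_of 0.88 [ 0.3761 -0.1708  0.0667] [204.5783  84.8034]
pin boxes_of 0.6 [ 0.4135 -0.0923  0.0658] [293.4193  85.2872]
pin boxes_of 0.31 [0.4855 0.0694 0.0409] [453.5924  85.6479]
pin tip_of 0.91 [ 0.4124 -0.0881  0.0035] [289.7912  86.1229]
pin tip_of 0.81 [ 0.3732 -0.1746  0.0011] [209.6857  87.4277]
pin tip_of 0.72 [ 0.4824 -0.1729  0.01  ] [250.2111 169.9021]
stand boxes_of 0.97 [ 0.2837 -0.2325  0.0411] [113.9823  28.4881]
stand boxes_of 0.87 [ 0.4722 -0.1613  0.0135] [255.2618 159.0582]
stand boxes_of 0.63 [0.4854 0.0671 0.0411] [451.8451  86.4228]
stand tip_of 0.9 [ 0.4921 -0.1715 -0.0002] [254.7719 174.3172]
stand tip_of 0.63 [ 0.2767 -0.2341  0.0008] [125.5828  31.5812]
[[253.8203 197.0642]] [ -1.3102  -1.186  119.7902]
0.0009660567656812336
```

View pics/w3.png

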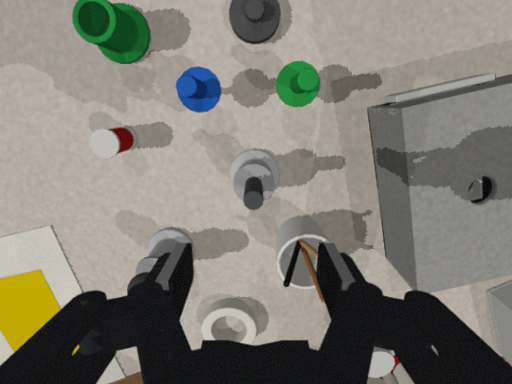

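```bash
python3 - <<'E'
from h import *
np.set_printoptions(precision=4,suppress=True)
print("pin",atz("wrist",253,199,.13),meet([ray("wrist",253,199),ray("top",297,174)]),tool(atz("wrist",253,199,.13)))
P=atz("wrist",480,188,.09)
print("hole",P,tool(P),meet([ray("wrist",480,188),ray("top",193.5,128)]))
print("pot rim",[tool(atz("wrist",u,255,.09)) for u in(278,303,328)], "knob",tool(atz("wrist",160,255,.1)), [tool(atz("wrist",u,v,.13)) for u,v in((303,243),(288,284))])
f=cv2.imread("pics/w3.png");t=cv2.imread("pics/top.png")
a=cv2.resize(f[140:230,205:305],(500,450),interpolation=2);b=cv2.resize(f[160:220,440:512],(300,250),interpolation=2);c=cv2.resize(t[105:150,170:224],(300,250),interpolation=2)
d=cv2.resize(t[150:210,265:325],(250,250),interpolation=2)
o=np.zeros((510,800,3),np.uint8);o[:450,:500]=a;o[:250,500:]=b;o[250:500,500:]=c
cv2.imwrite("pics/w3c.png",o)
E
```

```text
pin [ 0.4843 -0.1694  0.13  ] [ 0.4794 -0.1662  0.1478] [ -3.0613  -1.8967 119.7906]
hole [0.5836 0.0398 0.09  ] [ -4.0539 229.6532 159.8068] [0.5821 0.0388 0.092 ]
pot rim [array([-78.6439,  24.4276, 159.8094]), array([-78.706 ,  51.2227, 159.8112]), array([-78.8148,  78.1239, 159.8131])] knob [-73.5758 -98.7522 149.7997] [array([-44.9724,  43.3941, 119.8031]), array([-88.0601,  31.2704, 119.8119])]
```

View pics/w3c.png

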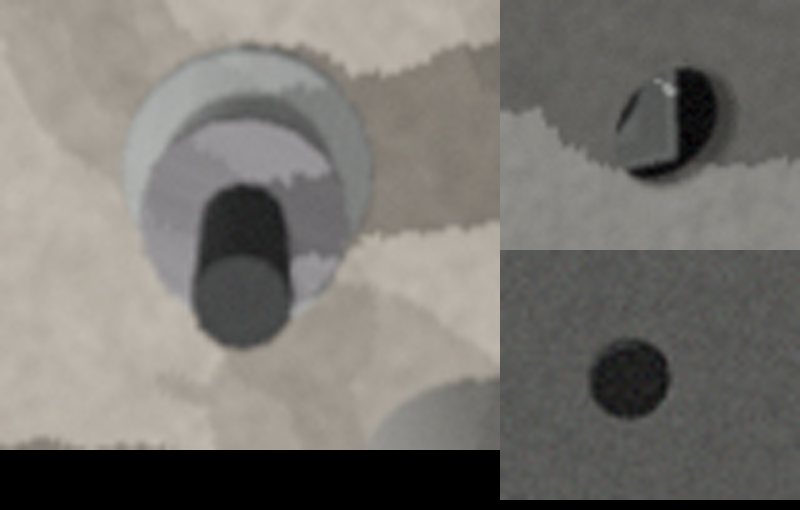

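```bash
python3 - <<'E'
from h import *
np.set_printoptions(precision=4,suppress=True)
a=atz("wrist",253.4,200.4,.13);b=atz("wrist",254,183.6,.074)
print(a,b,tool(a),tool(b))
h=meet([ray("wrist",480.3,190),ray("top",193.2,128)])
print(atz("wrist",480.3,190,.09),atz("top",193.2,128,.09),h)
E
```

```text
[ 0.4856 -0.1696  0.13  ] [ 0.4854 -0.1692  0.074 ] [ -4.3322  -1.5533 119.7909] [ -3.9712  -1.2215 175.7908]
[0.5858 0.0396 0.09  ] [0.5822 0.0399 0.09  ] [0.5828 0.0386 0.093 ]
```

The handle top is at (253,200) and the collar at (254,184). They agree on the pin axis at about (0.4855, -0.1695), standing vertical. The hole is at about (0.584, 0.040). I'll turn the tool to clear the pencils and descend.

>>> play_rows(
  increments=[
    {"offset": [-4,-1,20],"twist": -0.1,"grip": 0.55},
    {"offset": [-4,-1,40],"twist": -0.2,"grip": 0.55},
    {"offset": [-4,-1,60],"twist": -0.3,"grip": 0.55},
    {"offset": [-4,-1,60],"twist": -0.4,"grip": 0.55},
    {"offset": [-4,-1,60],"twist": -0.4,"grip": 0.55},
  ],
)

```text
time: 3.73
tool_pos: [0.485, -0.1693, 0.3429]
tool_rot: [-0.001, 0.019, 1.0, 0.001]
contact_force: [0.3, 0.6, -0.1]
gripper_width: 0.549
```

>>> play_rows(
  increments=[
    {"offset": [0,0,0],"twist": 0,"grip": 0.55},
    {"offset": [0,0,0],"twist": 0,"grip": 0.55},
  ],
)

```text
time: 3.9
tool_pos: [0.4857, -0.1699, 0.3458]
tool_rot: [0.001, 0.021, 1.0, -0.0]
contact_force: [0.4, -0.3, 0.8]
gripper_width: 0.551
```

```bash
python3 - <<'E'
from h import *
np.set_printoptions(precision=4,suppress=True)
s=manip.state();print(s["time"],s["tool_pos"],s["tool_rot"],s["gripper_width"],s["joint_pos"])
grab("wrist","w4")
print(tool([.4855,-.1695,.105]),proj("wrist",[[.4855,-.1695,.13],[.4855,-.1695,.074],[.584,.0397,.09]]))
print(tool([.584,.0397,.09]))
E
```

```text
3.9 [ 0.4857 -0.1699  0.3458] [ 0.0008  0.0212  0.9998 -0.0004] 0.5514456490971853 [-0.4813 -0.1718  1.9276  0.      1.3839 -2.0098]
[ 0.6856  0.7452 85.8836] [[256.7837 220.5858]
 [256.4906 196.003 ]
 [487.8434 294.2476]]
[-88.9117 213.9116 100.8599]
```

View pics/w4.png

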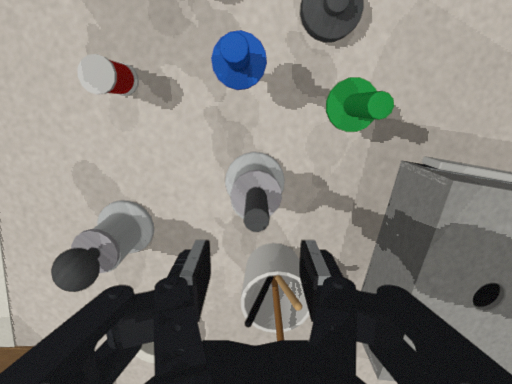

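The handle top shows at (256,216) between the fingers, with the pencil pot behind it and clear. The hole at (487,294) is where I predicted. I'll descend and grip.

>>> play_rows(
  increments=[
    {"offset": [2,0,25],"twist": 0,"grip": 0.55},
    {"offset": [2,0,50],"twist": 0,"grip": 0.55},
    {"offset": [2,0,70],"twist": 0,"grip": 0.55},
    {"offset": [2,0,86],"twist": 0,"grip": 0.55},
    {"offset": [2,0,86],"twist": 0,"grip": 0.55},
  ],
)

```text
time: 4.37
tool_pos: [0.4822, -0.1694, 0.2556]
tool_rot: [-0.003, 0.021, 1.0, 0.001]
contact_force: [-1.1, -0.1, 0.7]
gripper_width: 0.549
```

>>> play_rows(
  increments=[
    {"offset": [0,0,0],"twist": 0,"grip": 0.55},
    {"offset": [0,0,0],"twist": 0,"grip": 0.1},
    {"offset": [0,0,0],"twist": 0,"grip": 0.05},
    {"offset": [0,0,0],"twist": 0,"grip": 0.05},
    {"offset": [0,0,0],"twist": 0,"grip": 0.05},
  ],
)

```text
time: 4.78
tool_pos: [0.4842, -0.1704, 0.2609]
tool_rot: [0.002, 0.02, 1.0, -0.001]
contact_force: [-0.3, -0.7, 5.9]
gripper_width: 0.195
```

>>> play_rows(
  increments=[
    {"offset": [0,0,0],"twist": 0,"grip": 0.05},
    {"offset": [0,0,0],"twist": 0,"grip": 0.05},
    {"offset": [0,0,0],"twist": 0,"grip": 0.05},
    {"offset": [0,0,0],"twist": 0,"grip": 0.05},
  ],
)

```text
time: 5.12
tool_pos: [0.4842, -0.1705, 0.2609]
tool_rot: [0.002, 0.02, 1.0, -0.001]
contact_force: [0.3, 1.1, 6.5]
gripper_width: 0.194
```

>>> play_rows(
  increments=[
    {"offset": [0,0,-15],"twist": 0,"grip": 0.05},
    {"offset": [0,0,-40],"twist": 0,"grip": 0.05},
    {"offset": [0,0,-70],"twist": 0,"grip": 0.05},
    {"offset": [0,0,-100],"twist": 0,"grip": 0.05},
    {"offset": [0,0,-115],"twist": 0,"grip": 0.05},
  ],
)

```text
time: 5.53
tool_pos: [0.4838, -0.1703, 0.378]
tool_rot: [0.002, 0.02, 1.0, -0.001]
contact_force: [1.2, -0.3, 0.2]
gripper_width: 0.196
```

>>> play_rows(
  increments=[
    {"offset": [0,20,0],"twist": 0,"grip": 0.05},
    {"offset": [0,45,0],"twist": 0,"grip": 0.05},
    {"offset": [0,70,0],"twist": 0,"grip": 0.05},
    {"offset": [0,95,0],"twist": 0,"grip": 0.05},
    {"offset": [-10,110,0],"twist": 0,"grip": 0.05},
  ],
)

```text
time: 5.95
tool_pos: [0.4969, -0.0586, 0.3735]
tool_rot: [-0.0, 0.02, 1.0, 0.0]
contact_force: [-0.0, 0.1, -1.1]
gripper_width: 0.195
```

>>> play_rows(
  increments=[
    {"offset": [-20,25,0],"twist": 0,"grip": 0.05},
    {"offset": [-40,50,0],"twist": 0,"grip": 0.05},
    {"offset": [-60,75,0],"twist": 0,"grip": 0.05},
    {"offset": [-75,95,0],"twist": 0,"grip": 0.05},
    {"offset": [-81,104,0],"twist": 0,"grip": 0.05},
  ],
)

```text
time: 6.37
tool_pos: [0.5842, 0.0423, 0.3735]
tool_rot: [0.0, 0.019, 1.0, 0.0]
contact_force: [0.0, -0.1, -0.2]
gripper_width: 0.191
```

>>> play_rows(
  increments=[
    {"offset": [0,0,0],"twist": 0,"grip": 0.05},
    {"offset": [0,0,0],"twist": 0,"grip": 0.05},
    {"offset": [0,0,0],"twist": 0,"grip": 0.05},
  ],
)

```text
time: 6.62
tool_pos: [0.5825, 0.0393, 0.3734]
tool_rot: [-0.0, 0.021, 1.0, -0.0]
contact_force: [-0.1, 0.2, -0.5]
gripper_width: 0.199
```

```bash
python3 - <<'E'
from h import *
np.set_printoptions(precision=4,suppress=True)
s=manip.state();print(s["time"],s["tool_pos"],s["tool_rot"],s["gripper_width"],s["contact_force"])
f=grab("wrist","w5")
for r in manip.tip_of("pin","wrist")[:3]: P=w("wrist",r["xyz"]);print(r["p"],P)
g=grab("scene","s5"); t=grab("top","t5")
print(tool([.584,.0397,.09]),proj("wrist",[.584,.0397,.09]),proj("scene",[.584,.0397,.09]))
cv2.imwrite("pics/m5.png",np.hstack([f[100:384,130:400],cv2.resize(g[100:290,270:470],None,fx=1.5,fy=1.5)[:284]]))
E
```

```text
6.6167 [0.5825 0.0393 0.3734] [-0.0004  0.0208  0.9998 -0.0002] 0.19872232804959486 [-0.0744  0.1514 -0.4646]
0.68 [0.5783 0.0375 0.1249]
[ -1.3733   0.6034 128.8277] [[256.2403 194.3543]] [[341.6873 192.563 ]]
```

View pics/m5.png

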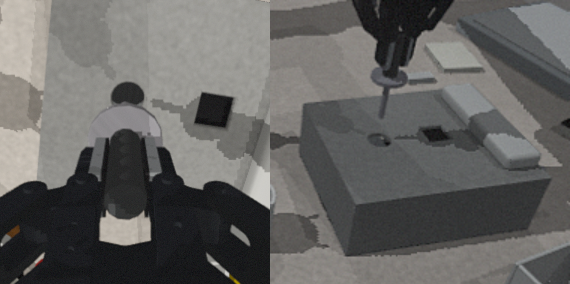

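```bash
python3 - <<'E'
from h import *
for x in(.574,.5825,.59): print(x,proj("scene",[[x,.0393,.123],[x,.0393,.181]]))
g=cv2.imread("pics/s5.png")
cv2.imwrite("pics/c6.png",cv2.resize(g[130:210,310:390],(560,560),interpolation=2))
E
```

```text
0.574 [[341.38348745 176.21297767]
 [346.60255126 150.43010056]]
0.5825 [[343.90723293 178.57622605]
 [349.30549852 152.68305479]]
0.59 [[346.17128697 180.69581679]
 [351.73232215 154.7052484 ]]
```

View pics/c6.png

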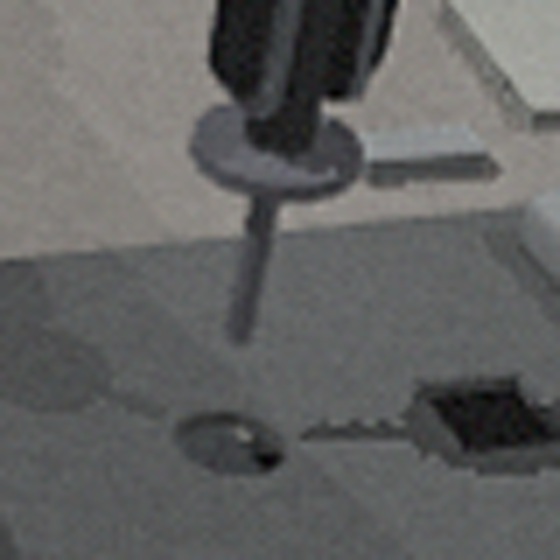

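The pin hangs straight, with its tip at scene pixel (344,178), matching the prediction. The hole centre is about (343,193), so the pin sits within 3 mm of its axis. I'll descend.

>>> play_rows(
  increments=[
    {"offset": [-2,1,10],"twist": 0,"grip": 0.05},
    {"offset": [-2,1,25],"twist": 0,"grip": 0.05},
    {"offset": [-2,1,40],"twist": 0,"grip": 0.05},
    {"offset": [-2,1,55],"twist": 0,"grip": 0.05},
    {"offset": [-2,1,68],"twist": 0,"grip": 0.05},
  ],
)

```text
time: 7.23
tool_pos: [0.5847, 0.0407, 0.3039]
tool_rot: [-0.001, 0.021, 1.0, -0.0]
contact_force: [-0.8, -0.3, -1.6]
gripper_width: 0.191
```

>>> play_rows(
  increments=[
    {"offset": [0,0,5],"twist": 0,"grip": 0.05},
    {"offset": [0,0,10],"twist": 0,"grip": 0.05},
    {"offset": [0,0,15],"twist": 0,"grip": 0.05},
    {"offset": [0,0,19],"twist": 0,"grip": 0.05},
    {"offset": [0,0,19],"twist": 0,"grip": 0.05},
  ],
)

```text
time: 7.65
tool_pos: [0.5852, 0.0409, 0.2868]
tool_rot: [0.0, 0.02, 1.0, -0.0]
contact_force: [-0.5, -0.3, 1.2]
gripper_width: 0.197
```

>>> play_rows(
  increments=[
    {"offset": [0,0,0],"twist": 0,"grip": 0.05},
    {"offset": [0,0,0],"twist": 0,"grip": 0.05},
    {"offset": [0,0,0],"twist": 0,"grip": 0.05},
    {"offset": [0,0,0],"twist": 0,"grip": 0.05},
  ],
)

```text
time: 7.98
tool_pos: [0.5852, 0.041, 0.2872]
tool_rot: [0.0, 0.02, 1.0, -0.0]
contact_force: [-1.5, -0.7, 3.1]
gripper_width: 0.197
```

```bash
python3 - <<'E'
from h import *
f=grab("wrist","w7");g=grab("scene","s7");t=grab("top","t7")
print(manip.state()["time"],manip.boxes_of("tray","top")[:2],manip.state()["tool_pos"])
cv2.imwrite("pics/m7.png",np.hstack([cv2.resize(t[50:230,80:260],(400,400)),cv2.resize(g[120:280,270:430],(400,400))]))
E
```

```text
8.1333 [{'xyz': [-0.131, 0.0046, 0.9898], 'p': 0.81}] [0.58517426 0.04094866 0.28694988]
```

View pics/m7.png

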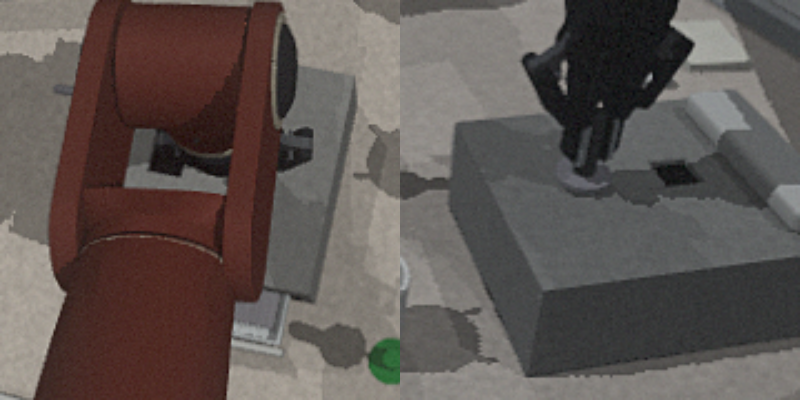

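The tray now stands out at the front (white front at about (265,335) in the left crop), and the collar is on the machine top. I'll hold briefly, withdraw straight up and return the pin.

>>> play_rows(
  increments=[
    {"offset": [0,0,0],"twist": 0,"grip": 0.05},
    {"offset": [0,0,0],"twist": 0,"grip": 0.05},
    {"offset": [0,0,0],"twist": 0,"grip": 0.05},
    {"offset": [0,0,0],"twist": 0,"grip": 0.05},
    {"offset": [0,0,0],"twist": 0,"grip": 0.05},
  ],
)

```text
time: 8.6
tool_pos: [0.5851, 0.0409, 0.2868]
tool_rot: [0.0, 0.02, 1.0, -0.0]
contact_force: [-0.4, -0.6, 2.9]
gripper_width: 0.189
```

>>> play_rows(
  increments=[
    {"offset": [0,0,-15],"twist": 0,"grip": 0.05},
    {"offset": [0,0,-35],"twist": 0,"grip": 0.05},
    {"offset": [0,0,-60],"twist": 0,"grip": 0.05},
    {"offset": [0,0,-82],"twist": 0,"grip": 0.05},
    {"offset": [0,0,-90],"twist": 0,"grip": 0.05},
  ],
)

```text
time: 9.02
tool_pos: [0.5857, 0.0411, 0.38]
tool_rot: [0.003, 0.02, 1.0, 0.0]
contact_force: [1.9, 0.7, -0.1]
gripper_width: 0.191
```

>>> play_rows(
  increments=[
    {"offset": [15,-20,0],"twist": 0,"grip": 0.05},
    {"offset": [35,-45,0],"twist": 0,"grip": 0.05},
    {"offset": [55,-70,0],"twist": 0,"grip": 0.05},
    {"offset": [75,-92,0],"twist": 0,"grip": 0.05},
    {"offset": [90,-112,0],"twist": 0,"grip": 0.05},
  ],
)

```text
time: 9.43
tool_pos: [0.489, -0.068, 0.3749]
tool_rot: [-0.001, 0.02, 1.0, 0.0]
contact_force: [0.1, 0.3, 0.0]
gripper_width: 0.196
```

>>> play_rows(
  increments=[
    {"offset": [2,-25,0],"twist": 0,"grip": 0.05},
    {"offset": [2,-50,0],"twist": 0,"grip": 0.05},
    {"offset": [2,-75,0],"twist": 0,"grip": 0.05},
    {"offset": [2,-95,0],"twist": 0,"grip": 0.05},
    {"offset": [2,-103,0],"twist": 0,"grip": 0.05},
  ],
)

```text
time: 9.85
tool_pos: [0.4839, -0.172, 0.3753]
tool_rot: [-0.001, 0.022, 1.0, 0.0]
contact_force: [-1.1, 0.4, -0.7]
gripper_width: 0.193
```

>>> play_rows(
  increments=[
    {"offset": [0,0,0],"twist": 0,"grip": 0.05},
    {"offset": [0,0,0],"twist": 0,"grip": 0.05},
    {"offset": [0,0,0],"twist": 0,"grip": 0.05},
  ],
)

```text
time: 10.1
tool_pos: [0.4844, -0.1692, 0.3761]
tool_rot: [-0.0, 0.02, 1.0, 0.001]
contact_force: [-0.2, -0.5, -0.8]
gripper_width: 0.199
```

```bash
python3 - <<'E'
from h import *
np.set_printoptions(precision=4,suppress=True)
s=manip.state();print(s["time"],s["tool_pos"],s["tool_rot"],s["gripper_width"],s["contact_force"])
print(tool([.4842,-.1705,.1059]))
f=grab("wrist","w8");g=grab("scene","s8")
for q in("pin","stand"):
  for r in manip.tip_of(q,"scene")[:3]: print(q,r["p"],w("scene",r["xyz"]))
for r in manip.boxes_of("tray","wrist")[:2]: print("tray",r["p"],w("wrist",r["xyz"]))
cv2.imwrite("pics/m8.png",np.hstack([f[100:384,130:512],cv2.resize(g[130:240,180:280],(400,440))[:284]]))
p=np.array(s["tool_pos"])-[0,0,.251];print(p,proj("scene",[p,[.4855,-.1695,.068]]))
E
```

```text
10.1 [ 0.4844 -0.1692  0.3761] [-0.0004  0.0199  0.9998  0.0005] 0.1986669157665792 [-0.1824 -0.4575 -0.8421]
[ -0.0505  -1.5983 115.197 ]
pin 0.94 [ 0.3767 -0.1778  0.0003]
pin 0.84 [ 0.4106 -0.0834 -0.0004]
pin 0.77 [ 0.4838 -0.1719  0.1242]
stand 0.74 [ 0.4844 -0.173  -0.0019]
stand 0.71 [ 0.2746 -0.2398  0.0009]
tray 0.94 [0.4601 0.0632 0.0183]
tray 0.36 [ 0.4831 -0.1733  0.0249]
[ 0.4844 -0.1692  0.1251] [[224.23   173.6892]
 [225.084  197.2623]]
```

View pics/m8.png

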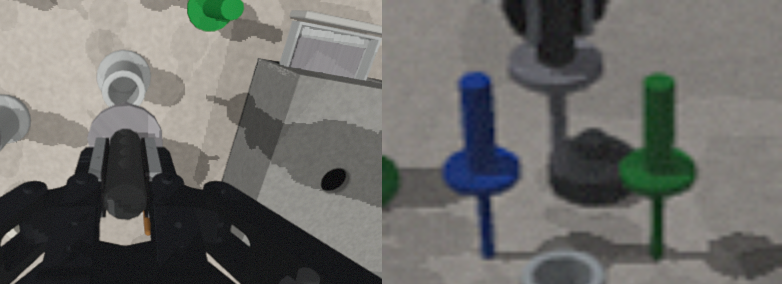

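The wrist view shows the tray fully out (top right of the left crop, about (335,45)). The pin hangs straight over its empty stand. I'll lower it.

>>> play_rows(
  increments=[
    {"offset": [0,-1,15],"twist": 0,"grip": 0.05},
    {"offset": [0,-1,35],"twist": 0,"grip": 0.05},
    {"offset": [0,-1,55],"twist": 0,"grip": 0.05},
    {"offset": [0,-1,75],"twist": 0,"grip": 0.05},
    {"offset": [0,-1,90],"twist": 0,"grip": 0.05},
  ],
)

```text
time: 10.77
tool_pos: [0.484, -0.1705, 0.285]
tool_rot: [-0.001, 0.02, 1.0, 0.0]
contact_force: [-0.9, -0.2, -0.5]
gripper_width: 0.194
```

>>> play_rows(
  increments=[
    {"offset": [0,0,8],"twist": 0,"grip": 0.05},
    {"offset": [0,0,15],"twist": 0,"grip": 0.05},
    {"offset": [0,0,21],"twist": 0,"grip": 0.05},
    {"offset": [0,0,24],"twist": 0,"grip": 0.05},
    {"offset": [0,0,24],"twist": 0,"grip": 0.05},
  ],
)

```text
time: 11.18
tool_pos: [0.4844, -0.1711, 0.2626]
tool_rot: [-0.0, 0.02, 1.0, 0.0]
contact_force: [0.1, 0.5, -0.0]
gripper_width: 0.192
```

>>> play_rows(
  increments=[
    {"offset": [0,0,0],"twist": 0,"grip": 0.05},
    {"offset": [0,0,0],"twist": 0,"grip": 0.05},
    {"offset": [0,0,0],"twist": 0,"grip": 0.05},
  ],
)

```text
time: 11.43
tool_pos: [0.4846, -0.1713, 0.2635]
tool_rot: [0.001, 0.02, 1.0, -0.0]
contact_force: [0.1, -0.7, -1.0]
gripper_width: 0.192
```

No contact yet; it is 1–2 mm above resting. I'll lower it a little more, then release slowly.

>>> play_rows(
  increments=[
    {"offset": [0,0,1],"twist": 0,"grip": 0.05},
    {"offset": [0,0,2],"twist": 0,"grip": 0.05},
    {"offset": [0,0,2],"twist": 0,"grip": 0.05},
    {"offset": [0,0,2],"twist": 0,"grip": 0.05},
  ],
)

```text
time: 11.77
tool_pos: [0.4844, -0.1712, 0.2609]
tool_rot: [0.0, 0.02, 1.0, -0.0]
contact_force: [-0.4, -0.4, 0.2]
gripper_width: 0.197
```

>>> play_rows(
  increments=[
    {"offset": [0,0,0],"twist": 0,"grip": 0.25},
    {"offset": [0,0,0],"twist": 0,"grip": 0.35},
    {"offset": [0,0,0],"twist": 0,"grip": 0.5},
    {"offset": [0,0,0],"twist": 0,"grip": 0.55},
    {"offset": [0,0,0],"twist": 0,"grip": 0.55},
  ],
)

```text
time: 12.18
tool_pos: [0.4843, -0.1711, 0.2607]
tool_rot: [-0.0, 0.02, 1.0, 0.0]
contact_force: [0.6, 0.0, -1.3]
gripper_width: 0.548
```

>>> play_rows(
  increments=[
    {"offset": [0,0,-10],"twist": 0,"grip": 0.55},
    {"offset": [0,0,-30],"twist": 0,"grip": 0.55},
    {"offset": [0,0,-55],"twist": 0,"grip": 0.55},
    {"offset": [0,0,-85],"twist": 0,"grip": 0.55},
    {"offset": [0,0,-115],"twist": 0,"grip": 0.55},
  ],
)

```text
time: 12.6
tool_pos: [0.484, -0.1709, 0.3772]
tool_rot: [-0.0, 0.02, 1.0, 0.0]
contact_force: [0.7, -0.7, -0.2]
gripper_width: 0.547
```

>>> play_rows(
  increments=[
    {"offset": [0,0,-25],"twist": 0,"grip": 0.55},
    {"offset": [0,0,-25],"twist": 0,"grip": 0.55},
    {"offset": [0,0,-25],"twist": 0,"grip": 0.55},
  ],
)

```text
time: 12.85
tool_pos: [0.4846, -0.1712, 0.4038]
tool_rot: [0.002, 0.02, 1.0, -0.001]
contact_force: [0.2, 0.3, -1.9]
gripper_width: 0.55
```

```bash
python3 - <<'E'
from h import *
np.set_printoptions(precision=4,suppress=True)
s=manip.state();print(s["time"],s["tool_pos"],s["gripper_width"],s["contact_force"])
f=grab("wrist","w9");g=grab("scene","s9")
for r in manip.tip_of("pin","scene")[:3]: print(r["p"],w("scene",r["xyz"]))
for r in manip.tip_of("pin","wrist")[:3]: print(r["p"],w("wrist",r["xyz"]))
cv2.imwrite("pics/m9.png",np.hstack([cv2.resize(f,(400,300)),cv2.resize(g[130:240,180:280],(400,440))[100:400]]))
E
```

```text
12.85 [ 0.4846 -0.1712  0.4038] 0.5500508933400694 [ 0.2223  0.325  -1.9452]
0.94 [ 0.3802 -0.1766 -0.0015]
0.79 [ 0.4099 -0.0868  0.0033]
0.93 [ 0.4108 -0.0874 -0.0056]
0.83 [ 0.3678 -0.1737 -0.0022]
0.73 [ 0.4778 -0.1751  0.0063]
```

View pics/m9.png

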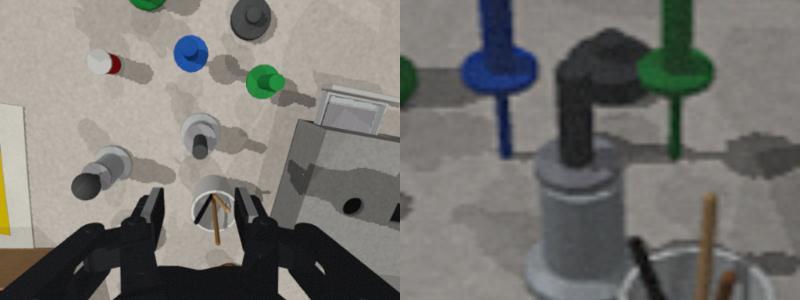

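The pin hangs upright in its grey stand with the collar on the rim, the tray is out, and the gripper is clear. Handing in.

```bash
python3 -c "
from plant import manip
print(manip.job_done())"
```

```text
the job is handed in; nothing more can be done
None
```

I took the straight-handled pin out of its grey stand and pushed it down the round hole until its collar was about at the machine's top. The tray sprang out. I then hung the pin back in the same stand, let go and moved clear, handing in at about 12.9 s.

- **Tray:** the last wrist picture still showed it standing out at the front. I judged this by eye and did not measure the full 50 mm.
- **Pin:** the last pictures showed it upright with its collar on the stand's rim. The wrist network put its tip at z ≈ 6 mm (10 mm expected, good to about 4 mm). The scene network did not report the pin in the last picture, but the picture itself shows it.
- **Forces:** the highest reading I saw at the end of a move was 6.5 N.
- **One disagreement:** an early wrist picture placed the hole 8 mm off from the top camera, probably because the arm was still settling. Pictures taken at rest agreed to within 4 mm, and I used those.

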